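# Snap the bearing board onto its barbed posts

### The arm

A 7-joint arm with a two-finger parallel gripper is mounted at the origin on the work surface. World frame = base frame: x ahead of the robot, y to its left, z up, the work surface at z = 0. Lengths are in m, angles in rad, forces in N, time in s.
With the tool pointing down it reaches from about 0.4 to 0.85 m from the base axis. Payload 10.4 kg.
Tool frame: the origin (TCP) lies at the very end of the fingers, on their centre line; the grasp point (between the pads) lies 19 mm behind it (manip.grip_depth is the distance from the TCP to the grasp point, in m); z points along the fingers, x is the direction in which the jaws open and shut, and the axes are right-handed (so a half turn about z gives the same grasp; the last joint's range is limited). The gripper opens to 85 mm and grips with 20 to 120 N. Pads are 22 mm wide; open, the fingers measure 114 mm over their backs; the gripper's body (76 mm by 85 mm) begins 54 mm behind the grasp point. The pads swing forward as they close: fully open they stand 13 mm farther back than shut.
Start: joints at [1.186, 0.332, -0.065, 1.46, 0.022, 1.35, -0.088], TCP at [0.221, -0.585, 0.231] pointing down, gripper open.
Joint ranges: [-2.6, 2.6], [-0.5, 2.12], [-1.47, 1.34], [0.16, 2.42], [-1.27, 4.41], [0.06, 2.06], [-2.6, 2.6]. Speed limits (rad/s): [2.22, 2.22, 2.79, 2.79, 3.14, 3.14, 3.14].

### API

Orientations are given as a unit quaternion [x, y, z, w].
In Python, from workcell import manip, cams gives the robot as it stands. The module is installed in compiled form; this text tells all that it offers.
- The arm moves only by the tool move_arm, never from a script. Its arguments are lists of equal length, an entry for each row: "claw": the opening, from 0 (shut) to 1 (fully open); "dp": the shift along the tool's x, y, z as a fraction of full scale, a list of three; "turn": the turn, a rotation vector about the tool's x, y, z as a fraction of full scale, a list of three. A call has 1 to 8 rows; each row shifts and turns the commanded pose from where the row before left it, along the tool's axes as they then stand; what a row does not reach is not made up. Full scale, the value 1, is 200 mm for a shift and 45 degrees for a turn. A row lasts 1/12 s, in which the tool goes at most 41.7 mm and 7.16 degrees, less where a joint would pass 70% of its speed; a pose out of reach is approached as far as the arm can. A call with a number of a shift or a turn outside -1 to 1 is refused whole. A call with a gripper value outside its range is refused whole. The fingers move at their own pace and stop on an object; "grip_force" is the grip in N (left out, the last holds). Time passes only in rows, so rows that do not move let the fingers close. It gives the time, the measured TCP pose, the force and the opening at its end, in the units of the state.
- manip.get_obs(): the state, without advancing time (a new reading comes with each control period).
- cams.camera(name): name is "scene" or "top" or "wrist"; returns the picture (384x512x3 uint8, red, green, blue); there is no depth.
- cams.camera_info(name): a dict with "fx", "fy", "cx", "cy" (pixels), "dist" ([k1, k2, p1, p2, k3] as OpenCV has them; the pictures are not rectified), "pose" (4x4, takes a point from camera to world coordinates); the wrist camera has in their place "tool_from_camera" (4x4, takes a point from camera to tool coordinates, whose origin is the TCP and whose axes are the tool frame's). Camera axes: x right, y down, z forward; pixel columns grow to the right and rows downward; lengths in m; the calibration is good to about 2 mm. A picture is of the moment at which its call begins: read the wrist's pose just before it. camera_info takes no time and is no camera call.
- manip.hand_in(): hands the job in, once; it reports no verdict.
The state is a dict: "clock": time; "joint_pos": joint angles; "joint_velocities": joint speeds; "tau": joint torques, N m; "position": TCP position; "ee_rot": TCP orientation; "ft_force": force on the tool from outside, world axes, zero at the start; "torque": the same for the moment, N m; "grip_width": opening from 0.0 (shut) to 1.0 (fully open).
Only numpy, scipy, OpenCV 4.12 (cv2) and the standard library are available. Lean on these libraries where they do the work, as an engineer would, in place of code of your own. Each camera call takes 0.05 s, during which the arm holds its last target.

### The job

Pick up the brown bearing board by its cream grip, turn it the matching way round, set it over the three barbed posts of the wash stand and press it down beside one post after another until every post has clicked through and the board lies fully home on all three shoulders, then let go of it. The board is brittle: use only the force that one post needs and do not force it down on all three posts at once. Leave the copper dish, the canister and the red brake block where they are.

Things in the scene. Friction and masses are not known exactly. Their poses are not given: they have to be found in the camera images.
- board: Brown phenolic bearing board, loose, first flat on the table: 170 (x) x 120 (y) x 4 mm thick, 220 g. Origin: centre of its underside, z up. Four steel bearings (22 mm across, 10 high) sit on top at x, y = (0, +-40) and (-50, +-46) mm. Three 12 (x) x 14 (y) mm through holes at x, y = (68, 44), (68, -44) and (-68, 0) mm. Going down past the barbs it cracks if the fingers' contact forces on it add up to over 34 N (a straight push of about 24 N, or a squeeze).
- grip (a point): top centre of the cream grip bar in the middle of the board: 52 mm long along the board's x, 14 mm wide along y, standing 32 mm above the board's top (this point is 36 mm above the board's underside)
- stand: Fixed galvanized wash stand, base plate 190 (x) x 140 (y) x 6 mm. Origin: centre of the plate's underside, which screw feet hold 1 to 13 mm above the table. Three dark steel posts at x, y = (68, 44), (68, -44) and (-68, 0) mm, each an 28 mm thick foot with a flat red rubber top (the shoulder, 30 mm above the origin), and on it a barbed core. A board merely laid on rests on the barbs' ramps, its underside about 12 mm above the shoulders; home, it lies on them.
- post_a (a point): centre of the shoulder of the post at x = 68, y = 44 mm. Every post: core 6.4 mm thick tapering to a 3 mm tip 21.5 mm above the shoulder; two yellow sprung barbs on its +x and -x sides, whose ramps start 17.5 mm above the shoulder (6 mm over both) and widen to 18 mm at 7.5 mm; flat undersides 6 mm above the shoulder
- post_b (a point): shoulder of the post at x = 68, y = -44 mm. Behaviour of every post: pressed beside it, the board's corner goes down with rising resistance, peaking at about 9 to 14 N, and then gives way; once its top is below the barbs they spring out over it and it cannot come up again (up to 2 mm of play). On the shoulder, further pressing only raises the force steeply
- post_c (a point): shoulder of the post at x = -68, y = 0 mm. While other corners are still up the board is tilted, so a corner may need a second press when the others are down
- hole_a (a point): centre of the board's hole at x = 68, y = 44 mm, on the board's underside; level with the shoulder when home. The free flat place to press on for this corner lies 24 mm inboard along x, at x = 44, y = 44 mm, and is about 30 mm wide along x
- hole_b (a point): centre of the board's hole at x = 68, y = -44 mm, on the board's underside; level with the shoulder when home. The free flat place to press on for this corner lies 24 mm inboard along x, at x = 44, y = -44 mm, and is about 30 mm wide along x
- hole_c (a point): centre of the board's hole at x = -68, y = 0 mm, on the board's underside; level with the shoulder when home. The free flat place to press on for this corner lies 24 mm inboard along x, at x = -44, y = 0 mm, and is about 30 mm wide along x
- dish: Copper dish, 90 mm across, 22 mm high, loose; origin centre of its underside. Not to be disturbed.
- canister: Dented aluminium canister with push-on lid, 62 mm across, 62 mm high, loose; origin centre of its underside. Not to be disturbed.
- brake_block: Worn red rubber heel brake block, 34 x 50 x 30 mm high, loose; origin centre of its underside. Not to be disturbed.
Things that resemble listed ones, but are neither listed nor needed, are in the scene too. There is more than one size of the stand; the one meant has the size given above.

How it is judged:
On the way:
1. the board is set over the stand with all three posts in its holes (horizontal distance between hole_c and post_c below 0.008 m and horizontal distance between board and stand below 0.006 m and angle between the x axis of board and the x axis of stand, either way round below 0.06 rad and z of each of hole_a, hole_b, hole_c in the frame of stand below 0.047 m), for 0.1 s.
At the end, for the whole second after the job is handed in: The board lies at rest on the stand, centred within 6 mm and aligned within 0.06 rad, the hole of its single-hole end within 8 mm of the single post, with the underside at each of its three holes less than 2.7 mm above the shoulders (all three posts clicked through), and nothing holds it (horizontal distance between hole_c and post_c below 0.008 m and horizontal distance between board and stand below 0.006 m and angle between the x axis of board and the x axis of stand, either way round below 0.06 rad and z of each of hole_a, hole_b, hole_c in the frame of stand below 0.0327 m and linear speed of board below 0.02 m/s); the robot touches nothing.
It fails at once if while a corner of the board is being pushed down past the barbs the fingers push or squeeze the board with more than 34 N of contact force in all (it cracks) (contact force between the fingers and board above 34 N and horizontal distance between board and stand below 0.02 m and z of any of hole_a, hole_b, hole_c in the frame of stand below 0.038 m).
It fails at once if the dish, the canister or the brake block is moved by more than 20 mm (distance of any of dish, canister, brake_block from where it was at the start of the episode above 0.02 m).
It also fails if it takes over 67 s, if anything falls off the work surface, if the arm or the gripper's body presses on something with over 40 N, if the wrist force passes 120 N, or if a joint passes its speed limit or range.

## Working session

There is one attempt and no reset: what is moved stays moved. The work goes in short steps, Python scripts to look and compute and a tool call to move; the robot and the scene stay as the last step left them, time stands still between calls to the robot, and variables do not carry over. Pictures are saved under pics/ and viewed, and the job is handed in when it is done.

Besides the shell and the picture viewer there is one more tool, called after "Call:" as name(argument=value, ...) on one line, values as JSON. move_arm: Moves the arm, as the interface text tells. Shift numbers are shares of 200 mm and turn numbers shares of 45 degrees, none past 1 either way. Its arguments: {"type":"object","properties":{"claw":{"type":"array","items":{"type":"number"}},"dp":{"type":"array","items":{"type":"array","items":{"type":"number"}}},"turn":{"type":"array","items":{"type":"array","items":{"type":"number"}}},"grip_force":{"type":"number"}},"required":["claw","dp","turn"]}

```bash
mkdir -p pics; ls
python3 - <<'E'
from workcell import manip,cams
import cv2,json
o=manip.get_obs();print(o)
print(manip.grip_depth)
for n in("scene","top","wrist"):
    print(n,cams.camera_info(n))
    cv2.imwrite(f"pics/{n}0.png",cams.camera(n)[:,:,::-1])
E
```

```text
pics
{'clock': 0.0, 'joint_pos': array([ 1.18634193,  0.33290258, -0.06468557,  1.46095244,  0.02158902,
        1.34987411, -0.08849343]), 'joint_velocities': array([ 0.00058749,  0.00059349,  0.00025063, -0.00062963,  0.00010113,
       -0.00101201,  0.00116462]), 'tau': array([ 7.97933935e-04, -6.25442505e+01,  4.94681101e-02, -3.91596150e+01,
        1.62313075e-02,  1.00013785e-02, -3.55556028e-05]), 'position': array([ 0.2211143, -0.5841809,  0.2304914]), 'ee_rot': array([ 8.22806002e-01, -5.68321884e-01, -6.09503154e-04, -3.84741416e-04]), 'ft_force': array([0.53740136, 0.93683514, 0.36643613]), 'torque': array([ 0.05539568,  0.03463271, -0.02183828]), 'grip_width': 1.0046670349312379}
0.0187
scene {'fx': 441.617983938449, 'fy': 441.617983938449, 'cx': 266.4278369671964, 'cy': 193.2156394267323, 'dist': array([-0.09545095,  0.        ,  0.        ,  0.        ,  0.        ]), 'pose': array([[ 0.82901751,  0.31546443, -0.46174902,  1.09177922],
       [ 0.55901245, -0.44484671,  0.69972601, -0.76307775],
       [ 0.01533114, -0.83820857, -0.54513426,  0.65885804],
       [ 0.  
[... 344 characters left out ...]
01804966,  0.00276844],
       [-0.0014404 , -0.23191102, -0.97273594,  1.01372657],
       [ 0.        ,  0.        ,  0.        ,  1.        ]])}
wrist {'fx': 331.3185483612228, 'fy': 331.3185483612228, 'cx': 253.31033445807816, 'cy': 193.36192678091157, 'dist': array([-0.07961496,  0.        ,  0.        ,  0.        ,  0.        ]), 'tool_from_camera': array([[ 9.99999923e-01, -3.91705782e-04,  1.74012121e-05,
         5.87294964e-04],
       [ 3.64597859e-04,  9.45287937e-01,  3.26237005e-01,
        -8.37031089e-02],
       [-1.44238077e-04, -3.26236973e-01,  9.45288007e-01,
        -1.43126050e-01],
       [ 0.00000000e+00,  0.00000000e+00,  0.00000000e+00,
         1.00000000e+00]])}
```

View pics/top0.png

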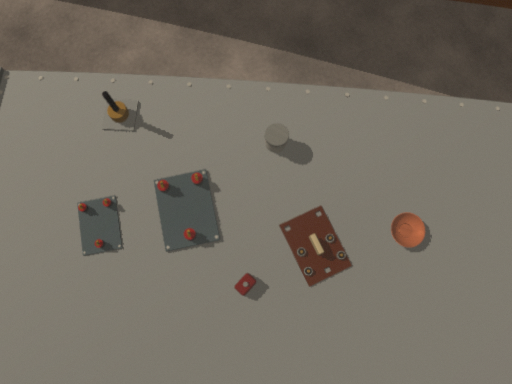

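View pics/scene0.png

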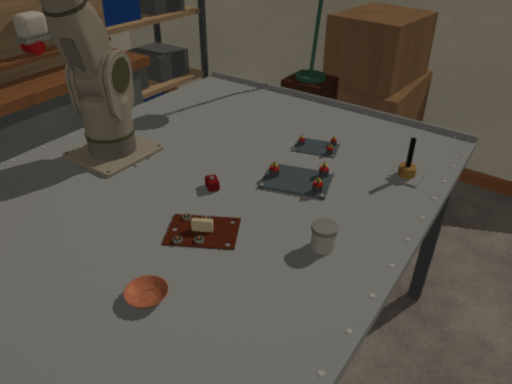

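The stand has two candidates. The one at top px (187,210) measures about 76x53 px, roughly 190x135 mm, and the one at (100,225) is about 55x40 px. The larger fits the given size. I'll confirm it with crops.

```bash
cat > h.py <<'E'
import numpy as np,cv2
from workcell import manip,cams
from scipy.spatial.transform import Rotation as R
def K(i): return np.array([[i['fx'],0,i['cx']],[0,i['fy'],i['cy']],[0,0,1.]])
def wpose(o):
    T=np.eye(4);T[:3,:3]=R.from_quat(o['ee_rot']).as_matrix();T[:3,3]=o['position'];return T
def cam(name,o=None):
    i=cams.camera_info(name)
    P=i['pose'] if 'pose' in i else wpose(o if o else manip.get_obs())@i['tool_from_camera']
    return K(i),i['dist'],P
def ray(c,uv):
    k,d,P=c;p=cv2.undistortPoints(np.array(uv,float).reshape(-1,1,2),k,d)[:,0]
    v=np.c_[p,np.ones(len(p))]@P[:3,:3].T
    return P[:3,3],v/np.linalg.norm(v,axis=1)[:,None]
def onz(c,uv,z):
    o,v=ray(c,uv);return o+v*((z-o[2])/v[:,2])[:,None]
def proj(c,X):
    k,d,P=c;Ti=np.linalg.inv(P);X=np.atleast_2d(X)
    return cv2.projectPoints(X.astype(float),cv2.Rodrigues(Ti[:3,:3])[0],Ti[:3,3],k,d)[0][:,0]
def tri(c1,u1,c2,u2):
    o1,v1=ray(c1,u1);o2,v2=ray(c2,u2);out=[]
    for a,b in zip(v1,v2):
        s=np.linalg.lstsq(np.c_[a,-b],o2-o1,rcond=None)[0];p,q=o1+s[0]*a,o2+s[1]*b
        out.append(np.r_[(p+q)/2,np.linalg.norm(p-q)])
    return np.array(out)
E
python3 - <<'E'
import cv2
t=cv2.imread('pics/top0.png');s=cv2.imread('pics/scene0.png')
cv2.imwrite('pics/c1.png',cv2.resize(t[160:260,60:230],None,fx=4.5,fy=4.5,interpolation=2))
cv2.imwrite('pics/c2.png',cv2.resize(t[195:295,270:360],None,fx=6,fy=6,interpolation=2))
cv2.imwrite('pics/c3.png',cv2.resize(s[125:260,150:350],None,fx=4,fy=4,interpolation=2))
E
```

```text
(no output)
```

View pics/c1.png

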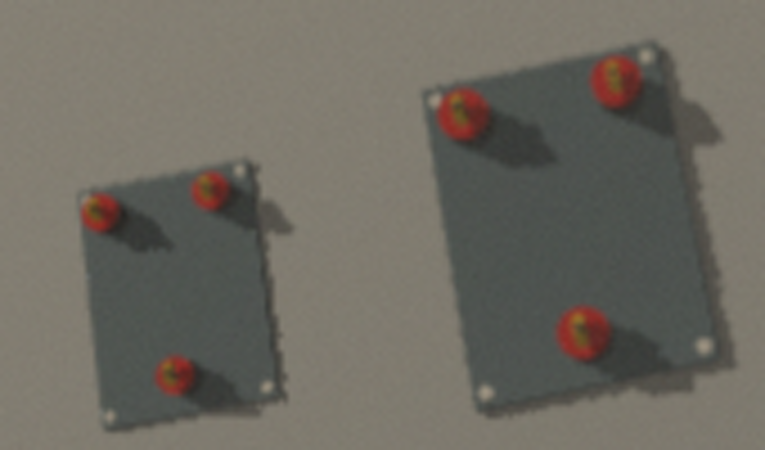

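View pics/c2.png

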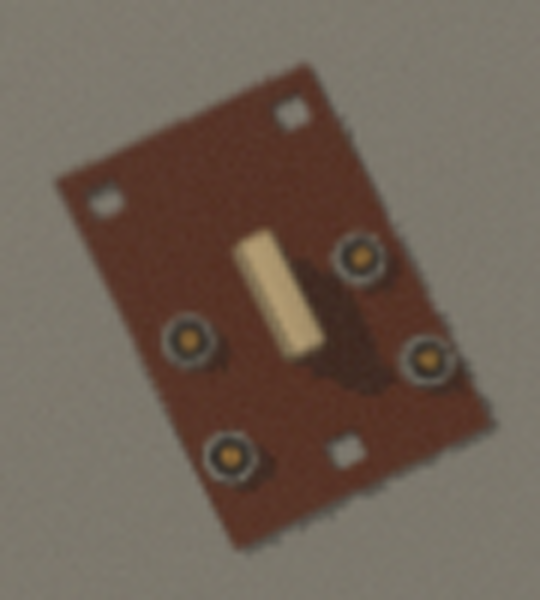

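View pics/c3.png

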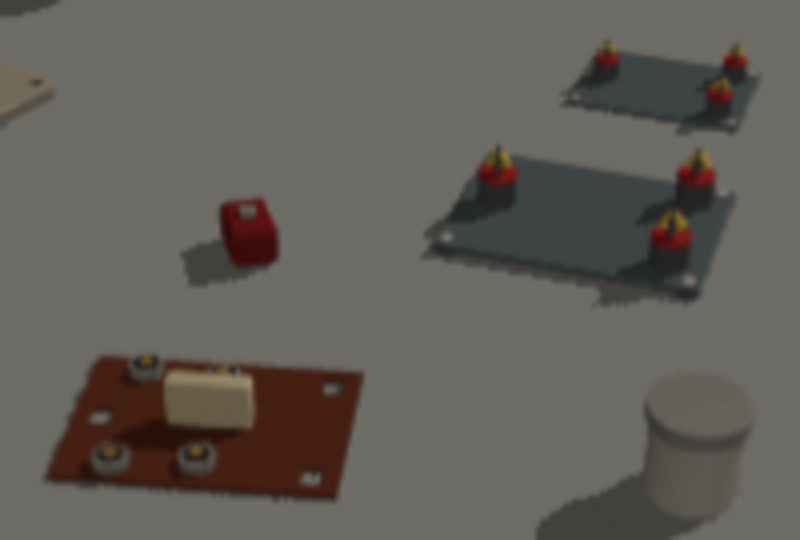

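Run:
```python
from h import *
T=cam('top');S=cam('scene')
f=lambda a,s,o:(np.array(a,float)+.5)/s-.5+np.array(o)
hb=f([(105,202),(292,112),(347,450)],6,(270,195))
H=onz(T,hb,.003);print('holes',H.round(4))
hs=f([(332,388),(311,479),(100,417)],4,(150,125))
print('holes scene',onz(S,hs,.003).round(4))
def fit(p,l):
    p=p[:,:2];l=np.array(l,float)
    a=p-p.mean(0);b=l-l.mean(0)
    th=np.arctan2((b[:,0]*a[:,1]-b[:,1]*a[:,0]).sum(),(a*b).sum())
    c,s=np.cos(th),np.sin(th);Rm=np.array([[c,-s],[s,c]])
    t=p.mean(0)-Rm@l.mean(0);return t,th,np.linalg.norm(p-(l@Rm.T+t),axis=1)
L=[(.068,.044),(.068,-.044),(-.068,0)]
print(fit(H,L));print(fit(onz(S,hs,.003),L))
g=f([(280,292)],6,(270,195));print('grip',onz(T,g,.036))
po=f([(463,114),(615,82),(584,333)],4.5,(60,160))
for z in(.031,.037,.043):
    p=onz(T,po,z);print(z,fit(p,L))
tips=f([(498,148),(699,152),(674,212)],4,(150,125))
# order a(left in top) ->? scene
for z in(.052,.058,.064):
    p=onz(S,tips,z);print(z,p.round(4)[:,:2].tolist())
    print(onz(T,po,z-.0215).round(4)[:,:2].tolist())
```

```text
holes [[ 0.5381 -0.0734  0.003 ]
 [ 0.5823 -0.1508  0.003 ]
 [ 0.4415 -0.179   0.003 ]]
holes scene [[ 0.5401 -0.0767  0.003 ]
 [ 0.5838 -0.1533  0.003 ]
 [ 0.4434 -0.1812  0.003 ]]
(array([ 0.50090814, -0.14556166]), np.float64(0.5145477518384077), array([0.00053872, 0.00066871, 0.00018562]))
(array([ 0.50267381, -0.14813331]), np.float64(0.5113829554718238), array([0.00040456, 0.00034812, 0.00026004]))
grip [[ 0.50096377 -0.14365725  0.036     ]]
0.031 (array([0.56828121, 0.18681918]), np.float64(0.29254325962355227), array([0.00047146, 0.00049123, 0.00027628]))
0.037 (array([0.56696861, 0.18565555]), np.float64(0.29254325962355215), array([0.00052517, 0.00086065, 0.00041436]))
0.043 (array([0.56565602, 0.18449193]), np.float64(0.2925432596235522), array([0.00079248, 0.00123829, 0.00093942]))
0.052 [[0.5037, 0.1647], [0.6229, 0.2432], [0.6479, 0.1595]]
[[0.6213, 0.2486], [0.6459, 0.1647], [0.5031, 0.167]]
0.058 [[0.5095, 0.1556], [0.6276, 0.2333], [0.6523, 0.1504]]
[[0.6198, 0.2471], [0.6442, 0.1638], [0.5023, 0.166]]
0.064 [[0.5153, 0.1464], [0.6322, 0.2233], [0.6567, 0.1413]]
[[0.6183, 0.2456], [0.6426, 0.1628], [0.5015, 0.165]]
```

```bash
cat >> h.py <<'E'
def plan(pos,yawx):
    """tool down, tool x at world angle yawx; prints turn (do first) then shift in turned frame"""
    o=manip.get_obs();R0=R.from_quat(o['ee_rot'])
    c,s=np.cos(yawx),np.sin(yawx)
    Rt=R.from_matrix(np.array([[c,s,0],[s,-c,0],[0,0,-1]]))
    tr=(R0.inv()*Rt).as_rotvec()/(np.pi/4)
    d=Rt.inv().apply(np.array(pos)-o['position'])/.2
    print('turn',tr.round(4),'dp',d.round(4),'min rows',np.abs(tr).max()/.159,np.linalg.norm(d)/.2085)
E
python3 -c "
from h import *
plan([.502,-.147,.2],.513-np.pi/2)"
```

```text
turn [-0.      0.0014 -0.1925] dp [-1.2157 -2.2967  0.1535] min rows 1.21072722915422 12.48494538354893
```

Call:
move_arm(claw=[1,1,1,1,1,1,1,1], dp=[[0,0,0],[0,0,0],[-0.087,-0.164,0.01],[-0.087,-0.164,0.01],[-0.087,-0.164,0.01],[-0.087,-0.164,0.01],[-0.087,-0.164,0.01],[-0.087,-0.164,0.01]], turn=[[0,0,-0.096],[0,0,-0.096],[0,0,0],[0,0,0],[0,0,0],[0,0,0],[0,0,0],[0,0,0]], grip_force=25)

```text
clock: 0.82
position: [0.3421, -0.3953, 0.2191]
ee_rot: [0.863, -0.505, -0.0, 0.0]
ft_force: [0.7, 0.1, -0.7]
grip_width: 1.002
```

Call:
move_arm(claw=[1,1,1,1,1,1,1,1], dp=[[-0.087,-0.164,0.01],[-0.087,-0.164,0.01],[-0.087,-0.164,0.01],[-0.087,-0.164,0.01],[-0.087,-0.164,0.01],[-0.087,-0.164,0.01],[-0.087,-0.164,0.01],[0,0,0]], turn=[[0,0,0],[0,0,0],[0,0,0],[0,0,0],[0,0,0],[0,0,0],[0,0,0],[0,0,0]])

```text
clock: 1.48
position: [0.4851, -0.1706, 0.2051]
ee_rot: [0.866, -0.501, -0.0, -0.002]
ft_force: [-0.0, 0.4, 0.6]
grip_width: 0.998
```

Run:
```python
from h import *
o=manip.get_obs();print(o['clock'],o['position'])
plan([.502,-.147,.2],.513-np.pi/2)
im=cams.camera('wrist')[:,:,::-1];cv2.imwrite('pics/w1.png',im)
print(proj(cam('wrist',o),[[.502,-.147,.036]]))
```

```text
1.4833 [ 0.48506738 -0.17063978  0.20514553]
turn [-0.0032  0.0022  0.0115] dp [-0.0614 -0.1318  0.0257] min rows 0.07260184675407236 0.7081569327281991
[[240.37163403 143.37384569]]
```

View pics/w1.png

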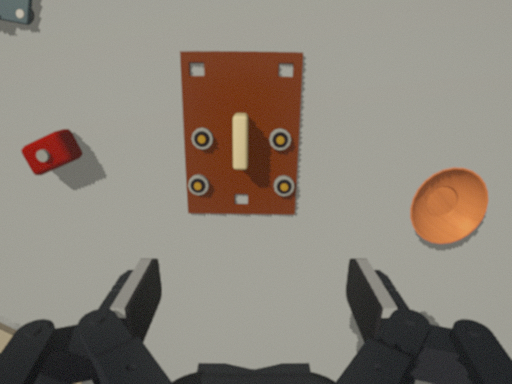

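The wrist view shows the board with its grip top at (241,142), the hole pair at (198,71) and (286,71), and the single hole at (242,200). The dish is at (450,205) and the brake block at (50,150).

```bash
cat >> h.py <<'E'
def fit(p,l):
    p=p[:,:2];l=np.array(l,float)
    a=p-p.mean(0);b=l-l.mean(0)
    th=np.arctan2((b[:,0]*a[:,1]-b[:,1]*a[:,0]).sum(),(a*b).sum())
    c,s=np.cos(th),np.sin(th);Rm=np.array([[c,-s],[s,c]])
    t=p.mean(0)-Rm@l.mean(0);return t,th,np.linalg.norm(p-(l@Rm.T+t),axis=1)
L=[(.068,.044),(.068,-.044),(-.068,0)]
E
python3 - <<'E'
from h import *
o=manip.get_obs();c=cam('wrist',o)
im=cv2.imread('pics/w1.png');hsv=cv2.cvtColor(im,cv2.COLOR_BGR2HSV)
m=((hsv[...,1]>140)&(hsv[...,0]<14)&(hsv[...,2]<190)).astype(np.uint8);m[:,:160]=0;m[:,320:]=0
cs,h=cv2.findContours(m,cv2.RETR_CCOMP,cv2.CHAIN_APPROX_NONE)
for k in cs:
    if cv2.contourArea(k)>25:print(cv2.contourArea(k),cv2.minAreaRect(k))
hp=[(197.7,70.7),(286.5,70.7),(242,199.7)]
print(fit(onz(c,hp,.003),L),onz(c,[(241,115),(241,169)],.036))
plan([.502,-.147,.2],.513-np.pi/2)
E
```

```text
16998.5 ((240.00143432617188, 132.39584350585938), (120.19673919677734, 160.4984130859375), 0.795723557472229)
185.5 ((241.0, 198.5), (16.0, 13.0), 0.0)
479.0 ((279.5, 139.0), (24.748737335205078, 24.748737335205078), 45.0)
468.0 ((202.00001525878906, 138.5), (24.748737335205078, 23.33452033996582), 45.0)
1026.5 ((240.0, 141.0), (18.0, 60.0), 0.0)
259.5 ((285.5, 70.0), (17.0, 16.0), 0.0)
263.5 ((197.0, 69.0), (18.0, 16.0), 0.0)
(array([ 0.4994919 , -0.15185104]), np.float64(0.5106635880999935), array([0.00042   , 0.00019045, 0.00026367])) [[ 0.52375961 -0.13847129  0.036     ]
 [ 0.4786214  -0.1635993   0.036     ]]
turn [-0.0011  0.0013  0.0083] dp [-0.0731 -0.1476  0.0254] min rows 0.0522919544063929 0.7993818134787334
```

Call:
move_arm(claw=[1,1,1,1,1,1], dp=[[-0.035,-0.074,0.05],[-0.035,-0.07,0.05],[0,0,0.05],[0,0,0],[0,0,0],[0,0,0]], turn=[[0,0,0.004],[0,0,0],[0,0,0],[0,0,0],[0,0,0],[0,0,0]])

```text
clock: 2.03
position: [0.4998, -0.1534, 0.1757]
ee_rot: [0.862, -0.507, 0.0, 0.0]
ft_force: [-0.4, -0.4, -0.1]
grip_width: 1.0
```

Run:
```python
from h import *
o=manip.get_obs();c=cam('wrist',o)
im=cams.camera('wrist')[:,:,::-1];cv2.imwrite('pics/w2.png',im)
print(o['position'],manip.get_obs()['position'])
plan([.502,-.147,.2],.513-np.pi/2)
print(proj(c,[[.5015,-.148,.036],[.5015,-.148,.004]]))
```

```text
[ 0.49975987 -0.15336871  0.17569994] [ 0.49997553 -0.15322113  0.17590577]
turn [-0.0002 -0.0011 -0.0066] dp [-0.0221 -0.0241 -0.1205] min rows 0.04150593541573081 0.5987203800633704
[[248.28912226 173.97729379]
 [248.73813906 165.1010598 ]]
```

View pics/w2.png

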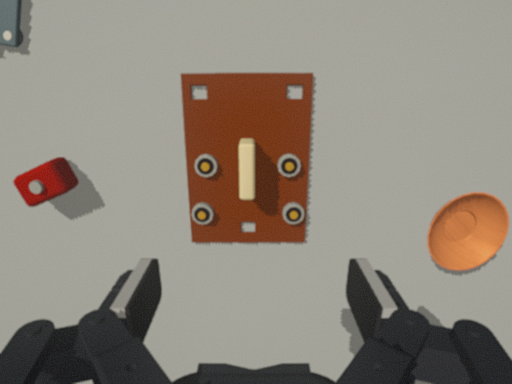

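Run:
```python
from h import *
o=manip.get_obs();c=cam('wrist',o)
t,th,r=fit(onz(c,[(200,92.5),(295,92),(248.8,227.5)],.003),L);print(t,th,r)
print(onz(c,[(247,141),(247,197)],.036).mean(0))
plan([*t,.06],th-np.pi/2)
```

```text
[ 0.50217738 -0.14699012] 0.5120684697769284 [0.00028488 0.00028373 0.00019216]
[ 0.50456726 -0.14502716  0.036     ]
turn [-0.0002 -0.0011 -0.0054] dp [-0.0218 -0.0249  0.5795] min rows 0.0340464319941303 2.78402913843784
```

Call:
move_arm(claw=[0.5,0.5,0.5,0.5,0.5,0.5,0.5], dp=[[-0.022,-0.025,0.1],[0,0,0.15],[0,0,0.15],[0,0,0.15],[0,0,0.03],[0,0,0],[0,0,0]], turn=[[0,-0.001,-0.005],[0,0,0],[0,0,0],[0,0,0],[0,0,0],[0,0,0],[0,0,0]], grip_force=20)

```text
clock: 2.67
position: [0.5031, -0.1462, 0.0607]
ee_rot: [0.863, -0.505, 0.0, -0.0]
ft_force: [0.9, -0.7, 1.2]
grip_width: 0.499
```

Run:
```python
from h import *
o=manip.get_obs();c=cam('wrist',o)
im=cams.camera('wrist')[:,:,::-1];cv2.imwrite('pics/w3.png',im)
print(o['position'],o['grip_width'],o['ft_force'])
plan([.5022,-.147,.018],.512-np.pi/2)
```

```text
[ 0.50306688 -0.14616343  0.06074479] 0.4991209468497965 [ 0.93139898 -0.71400649  1.17341307]
turn [-0.0022 -0.0016  0.0013] dp [1.000e-04 8.000e-03 2.166e-01] min rows 0.014039576058324314 1.0395392937068382
```

View pics/w3.png

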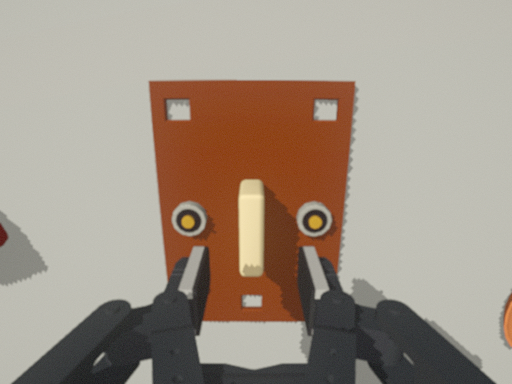

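The fingers straddle the grip, which sits at (251,228), centred between pads at about (205,285) and (312,285). I'll descend and close.

Call:
move_arm(claw=[0.5,0.5,0.5,0.5,0,0,0,0], dp=[[0,0.008,0.07],[0,0,0.08],[0,0,0.065],[0,0,0],[0,0,0],[0,0,0],[0,0,0],[0,0,0]], turn=[[0,0,0],[0,0,0],[0,0,0],[0,0,0],[0,0,0],[0,0,0],[0,0,0],[0,0,0]], grip_force=20)

```text
clock: 3.38
position: [0.5022, -0.1467, 0.0181]
ee_rot: [0.863, -0.504, 0.001, -0.0]
ft_force: [-1.3, 0.7, 6.5]
grip_width: 0.159
```

Call:
move_arm(claw=[0,0,0,0,0,0,0,0], dp=[[0,0,0],[0,0,0],[0,0,0],[0,0,-0.02],[0,0,-0.05],[0,0,-0.1],[0,0,0],[0,0,0]], turn=[[0,0,0],[0,0,0],[0,0,0],[0,0,0],[0,0,0],[0,0,0],[0,0,0],[0,0,0]], grip_force=25)

```text
clock: 4.05
position: [0.5019, -0.1468, 0.0518]
ee_rot: [0.863, -0.504, 0.001, -0.0]
ft_force: [-0.6, 0.4, -2.5]
grip_width: 0.158
```

Run:
```python
from h import *
o=manip.get_obs();c=cam('wrist',o)
im=cams.camera('wrist')[:,:,::-1];cv2.imwrite('pics/w4.png',im)
cv2.imwrite('pics/s4.png',cams.camera('scene')[:,:,::-1])
print(o['position'],o['grip_width'],o['ft_force'])
```

```text
[ 0.50192311 -0.14679173  0.05177533] 0.15755977783450417 [-0.57596697  0.42530772 -2.47084446]
```

View pics/w4.png

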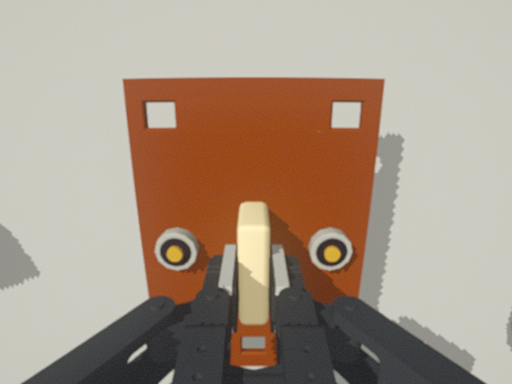

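View pics/s4.png

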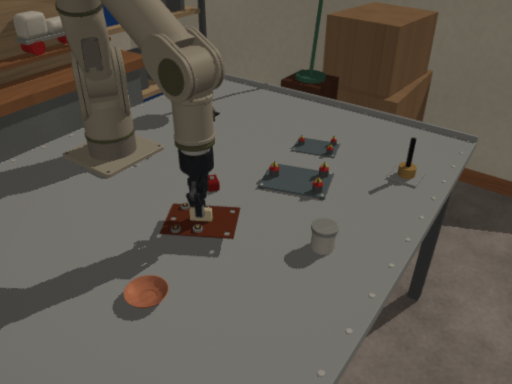

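Run:
```python
from h import *
i=cams.camera_info('wrist')
c=(K(i),i['dist'],i['tool_from_camera'])
p=onz(c,[(160.5,115.5),(346.5,115.5),(253.5,342.5)],.016)  # tool coords
print(p)
l=[(-y,-x) for x,y in L]  # tool-frame nominal: tool x=-board y, tool y=-board x
print(fit(p,l))
s=np.array([.5685,.185]);u=np.array([np.cos(.2925),np.sin(.2925)])
plan([*(s-.035*u),.25],.2925-np.pi/2)
plan([*(s-.17*u),.25],.2925-np.pi/2)
```

```text
[[-0.04353035 -0.06781952  0.016     ]
 [ 0.04477332 -0.06778824  0.016     ]
 [ 0.00059572  0.06811811  0.016     ]]
(array([0.0006077 , 0.00017012]), np.float64(0.00022903243769691268), array([1.54985535e-04, 1.53327314e-04, 5.21299164e-05]))
turn [0.0004 0.0008 0.281 ] dp [-1.4896 -0.6275 -0.9993] min rows 1.7672544113610786 9.114291402738871
turn [0.0004 0.0008 0.281 ] dp [-1.4896  0.0475 -0.9993] min rows 1.7672544113610786 8.606090977514668
```

Call:
move_arm(claw=[0,0,0,0,0,0,0,0], dp=[[0,0,-0.1],[0,0,-0.15],[0,0,-0.15],[0,0,-0.15],[-0.1,-0.04,-0.15],[-0.15,-0.06,-0.12],[-0.15,-0.06,-0.09],[-0.15,-0.06,-0.09]], turn=[[0,0,0],[0,0,0.1],[0,0,0.1],[0,0,0.08],[0,0,0],[0,0,0],[0,0,0],[0,0,0]])

```text
clock: 4.82
position: [0.511, -0.0274, 0.251]
ee_rot: [0.803, -0.596, -0.0, 0.0]
ft_force: [2.1, 0.4, -2.1]
grip_width: 0.153
```

Call:
move_arm(claw=[0,0,0,0,0,0,0,0], dp=[[-0.15,-0.06,0],[-0.15,-0.06,0],[-0.15,-0.07,0],[-0.15,-0.07,0],[-0.15,-0.07,0],[-0.12,-0.06,0],[-0.07,-0.02,0],[0,0,0]], turn=[[0,0,0],[0,0,0],[0,0,0],[0,0,0],[0,0,0],[0,0,0],[0,0,0],[0,0,0]])

```text
clock: 5.48
position: [0.5342, 0.1795, 0.2494]
ee_rot: [0.805, -0.594, -0.002, -0.0]
ft_force: [-1.2, 0.7, -1.7]
grip_width: 0.157
```

Call:
move_arm(claw=[0,0,0], dp=[[0,0,0],[0,0,0],[0,0,0]], turn=[[0,0,0],[0,0,0],[0,0,0]])

```text
clock: 5.73
position: [0.5356, 0.1735, 0.2501]
ee_rot: [0.802, -0.597, -0.0, 0.0]
ft_force: [-0.4, -0.4, -2.6]
grip_width: 0.158
```

```bash
cat > snap.py <<'E'
from h import *
import sys,pickle
n=sys.argv[1]
o=manip.get_obs()
im=cams.camera('wrist')[:,:,::-1];cv2.imwrite(f'pics/{n}.png',im)
pickle.dump(o,open(f'pics/{n}.pkl','wb'))
print(o['clock'],o['position'],o['ft_force'])
s=np.array([.5685,.185]);u=np.array([np.cos(.2925),np.sin(.2925)])
for k in(.035,.17):plan([*(s-k*u),.25],.2925-np.pi/2)
E
python3 snap.py w5
```

```text
5.7333 [0.53564815 0.17354001 0.25011629] [-0.36127479 -0.37926376 -2.60952731]
turn [ 0.0006  0.0002 -0.0014] dp [-0.0068  0.0016  0.0015] min rows 0.008672080882979456 0.034342192033787446
turn [ 0.0006  0.0002 -0.0014] dp [-0.0068  0.6766  0.0015] min rows 0.008672080882979456 3.2450803818707077
```

View pics/w5.png

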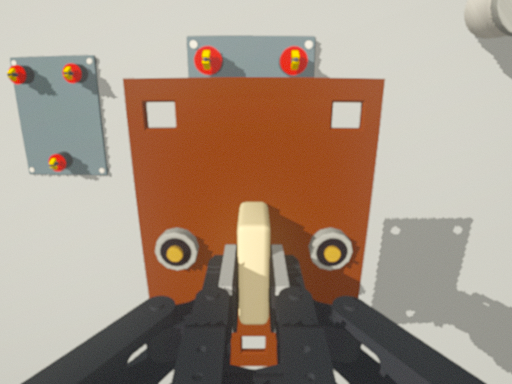

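The target stand is ahead, with its post pair at (208,60) and (294,60). The small look-alike stand is at left. Next I back off to see post c.

Call:
move_arm(claw=[0,0,0,0,0,0,0,0], dp=[[-0.007,0.15,0],[0,0.17,0],[0,0.17,0],[0,0.15,0],[0,0.03,0],[0,0,0],[0,0,0],[0,0,0]], turn=[[0,0,0],[0,0,0],[0,0,0],[0,0,0],[0,0,0],[0,0,0],[0,0,0],[0,0,0]])

```text
clock: 6.45
position: [0.4077, 0.1376, 0.2507]
ee_rot: [0.803, -0.596, -0.0, -0.001]
ft_force: [0.6, 1.1, -1.8]
grip_width: 0.153
```

```bash
python3 snap.py w6
python3 - <<'E'
from h import *
import pickle
for n in('w5','w6'):
    im=cv2.imread(f'pics/{n}.png');hsv=cv2.cvtColor(im,cv2.COLOR_BGR2HSV)
    m=((hsv[...,1]>150)&((hsv[...,0]<35)|(hsv[...,0]>170))&(hsv[...,2]>120)).astype(np.uint8);m[77:]=0
    cs,_=cv2.findContours(m,cv2.RETR_EXTERNAL,cv2.CHAIN_APPROX_NONE)
    for k in cs:
        if cv2.contourArea(k)>80:print(n,cv2.contourArea(k),cv2.minEnclosingCircle(k),cv2.boundingRect(k))
    cv2.imwrite(f'pics/{n}c.png',cv2.resize(im[0:85,150:350],None,fx=4,fy=4,interpolation=2))
E
```

```text
6.45 [0.4076565  0.137628   0.25073214] [ 0.60901403  1.0985507  -1.84246162]
turn [-0.      0.0017  0.0009] dp [ 0.006  -0.6635  0.0026] min rows 0.010561948765304382 3.182545936189647
turn [-0.      0.0017  0.0009] dp [0.006  0.0115 0.0026] min rows 0.010561948765304382 0.06325336464107732
w5 117.5 ((16.5, 73.5), 8.860122680664062) (8, 66, 18, 11)
w5 146.5 ((72.0, 71.5), 9.34087085723877) (63, 64, 19, 13)
w5 557.0 ((293.5, 60.5), 14.23034954071045) (280, 47, 27, 28)
w5 550.0 ((207.36508178710938, 60.24603271484375), 14.016080856323242) (195, 47, 27, 28)
w6 541.5 ((252.5, 63.346153259277344), 13.797557830810547) (240, 50, 27, 27)
w6 225.5 ((40.3636360168457, 42.727272033691406), 10.01042652130127) (32, 33, 19, 20)
```

View pics/w5c.png

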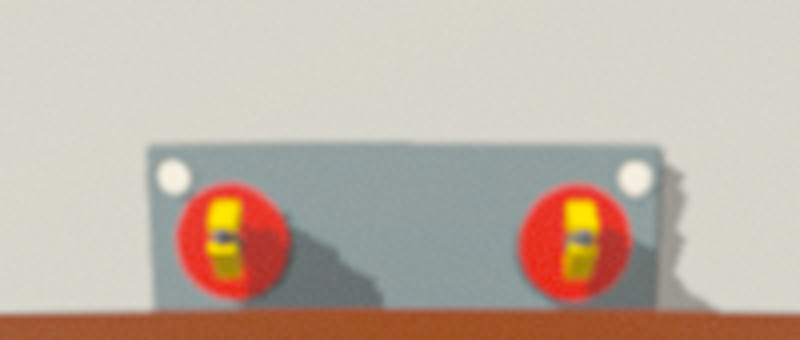

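View pics/w6c.png

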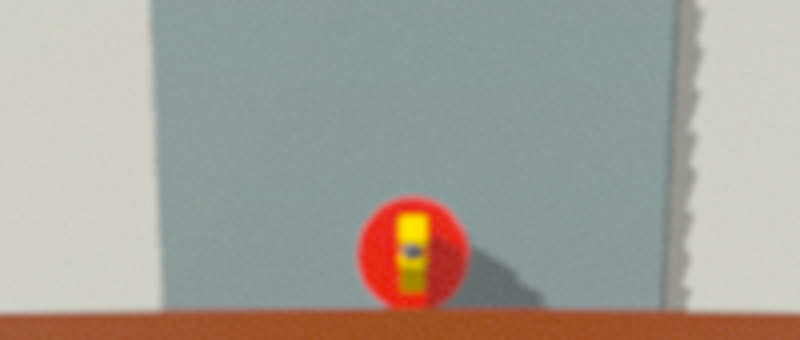

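Run:
```python
from h import *
import pickle
o5,o6=[pickle.load(open(f'pics/{n}.pkl','rb')) for n in('w5','w6')]
c5,c6=cam('wrist',o5),cam('wrist',o6)
f=lambda x,y:((x+.5)/4-.5+150,(y+.5)/4-.5)
for z in(.031,.034,.037,.040,.043):
    p=np.r_[onz(c5,[f(233,242),f(575,242)],z),onz(c6,[f(413,254)],z)]
    print(z,np.linalg.norm(p[0]-p[1]),*fit(p,L))
```

```text
0.031 0.08794816033623026 [0.56915333 0.18597413] 0.28902383817799376 [1.79083640e-04 3.82112487e-05 2.15038060e-04]
0.034 0.08721965215620771 [0.56900824 0.18591508] 0.28892849532602016 [0.00045203 0.00036963 0.00022953]
0.037 0.08649114397618524 [0.56886315 0.18585603] 0.2888327498543052 [0.0008024  0.0007318  0.00024402]
0.04 0.08576263579616271 [0.56871806 0.18579698] 0.28873659920890654 [0.00116215 0.00109462 0.0002585 ]
0.043 0.08503412761614015 [0.56857296 0.18573795] 0.2886400408142525 [0.00152463 0.00145763 0.00027297]
```

Run:
```python
from h import *
plan([.5691,.1866,.085],.289-np.pi/2)
```

```text
turn [-0.      0.0017  0.0054] dp [-0.0038 -0.8437  0.8276] min rows 0.03379503766884183 5.668398656038338
```

Call:
move_arm(claw=[0,0,0,0,0,0,0,0], dp=[[-0.004,-0.15,0],[0,-0.17,0],[0,-0.17,0],[0,-0.17,0],[0,-0.15,0.1],[0,-0.034,0.15],[0,0,0.15],[0,0,0.15]], turn=[[0,0.002,0.005],[0,0,0],[0,0,0],[0,0,0],[0,0,0],[0,0,0],[0,0,0],[0,0,0]])

```text
clock: 7.17
position: [0.5691, 0.1874, 0.1377]
ee_rot: [0.802, -0.598, -0.001, 0.0]
ft_force: [0.8, 0.5, -2.0]
grip_width: 0.155
```

Call:
move_arm(claw=[0,0,0,0,0,0], dp=[[0,0,0.15],[0,0,0.1],[0,0,0.03],[0,0,0],[0,0,0],[0,0,0]], turn=[[0,0,0],[0,0,0],[0,0,0],[0,0,0],[0,0,0],[0,0,0]])

```text
clock: 7.67
position: [0.5694, 0.1872, 0.0861]
ee_rot: [0.802, -0.598, 0.001, -0.001]
ft_force: [0.9, 0.4, -2.0]
grip_width: 0.155
```

Run:
```python
from h import *
o=manip.get_obs();print(o['position'],o['ft_force'])
plan([.5691,.1866,.085],.289-np.pi/2)
cv2.imwrite('pics/w7.png',cams.camera('wrist')[:,:,::-1])
cv2.imwrite('pics/s7.png',cv2.resize(cams.camera('scene')[120:220,220:360,::-1],None,fx=5,fy=5,interpolation=2))
```

```text
[0.56944215 0.1872233  0.08607374] [ 0.91824045  0.43477799 -2.04435852]
turn [-0.0028 -0.0007  0.0005] dp [0.0025 0.0025 0.0054] min rows 0.01753858824589346 0.030883076571004822
```

View pics/w7.png

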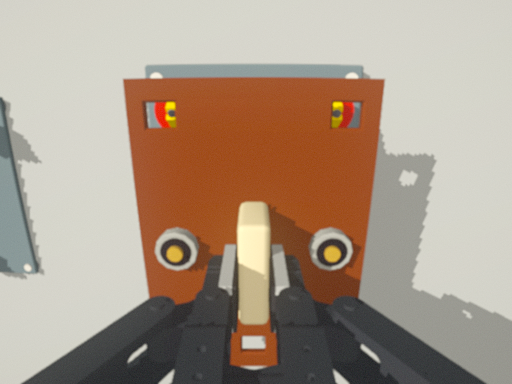

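View pics/s7.png

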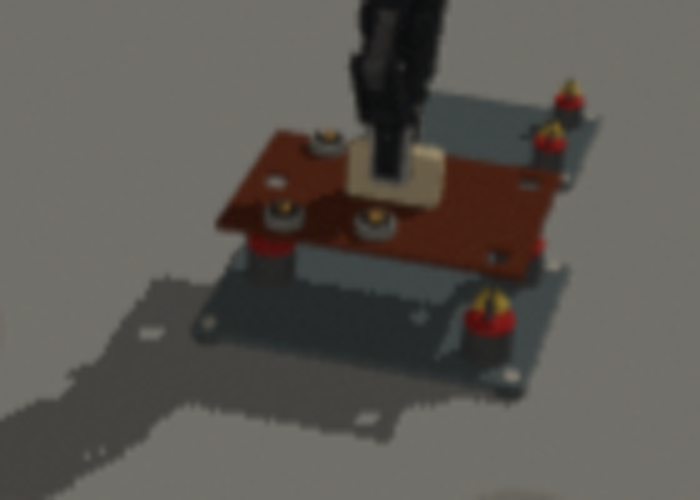

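Call:
move_arm(claw=[0,0,0,0,0,0], dp=[[0.003,0.003,0.02],[0,0,0.03],[0,0,0.03],[0,0,0.015],[0,0,0],[0,0,0]], turn=[[-0.003,0,0],[0,0,0],[0,0,0],[0,0,0],[0,0,0],[0,0,0]])

```text
clock: 8.27
position: [0.5678, 0.1859, 0.0653]
ee_rot: [0.802, -0.598, -0.001, 0.001]
ft_force: [0.1, 0.4, -2.2]
grip_width: 0.159
```

Run:
```python
from h import *
o=manip.get_obs();print(o['position'],o['ft_force'],o['torque'])
plan([.5691,.1866,.062],.289-np.pi/2)
cv2.imwrite('pics/w8.png',cams.camera('wrist')[:,:,::-1])
```

```text
[0.56776722 0.18586485 0.06528391] [ 0.06407391  0.35951632 -2.2144684 ] [ 0.02209636 -0.06455434  0.03148024]
turn [ 0.0037 -0.001   0.0007] dp [-0.0016 -0.0074  0.0164] min rows 0.023414685080996454 0.08679856890008196
```

View pics/w8.png

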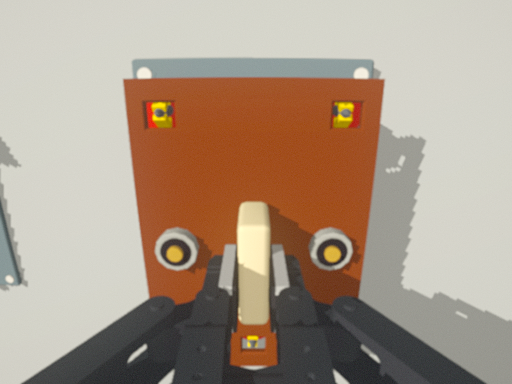

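All three posts show through the holes, at (161,113), (346,113) and (253,343). I'll lower gently until contact.

Call:
move_arm(claw=[0,0,0,0,0,0], dp=[[-0.001,-0.005,0.005],[0,0,0.005],[0,0,0.005],[0,0,0.003],[0,0,0],[0,0,0]], turn=[[0.002,0,0],[0,0,0],[0,0,0],[0,0,0],[0,0,0],[0,0,0]])

```text
clock: 8.82
position: [0.5687, 0.1864, 0.0624]
ee_rot: [0.802, -0.598, 0.0, 0.001]
ft_force: [-3.1, -0.8, 4.8]
grip_width: 0.156
```

Call:
move_arm(claw=[0.25,0.35,0.45,0.5,0.5,0.5,0.5,0.5], dp=[[0,0,0],[0,0,0],[0,0,0],[0,0,0],[0,0,0],[0,0,-0.03],[0,0,-0.1],[0,0,-0.15]], turn=[[0,0,0],[0,0,0],[0,0,0],[0,0,0],[0,0,0],[0,0,0],[0,0,0],[0,0,0]])

```text
clock: 9.48
position: [0.5673, 0.1858, 0.1165]
ee_rot: [0.802, -0.598, -0.001, 0.002]
ft_force: [0.3, -0.2, 0.1]
grip_width: 0.497
```

Call:
move_arm(claw=[0.5,0,0,0,0,0,0,0], dp=[[0,0,-0.15],[0,0,-0.05],[0,0,0],[0,0,0],[0,0,0],[0,0,0],[0,0,0],[0,0,0]], turn=[[0,0,0],[0,0,0],[0,0,0],[0,0,0],[0,0,0],[0,0,0],[0,0,0],[0,0,0]])

```text
clock: 10.15
position: [0.5684, 0.1864, 0.157]
ee_rot: [0.802, -0.598, -0.0, 0.001]
ft_force: [-0.8, -0.5, -0.2]
grip_width: -0.008
```

```bash
python3 snap.py w9
python3 - <<'E'
from h import *
import pickle
o=pickle.load(open('pics/w9.pkl','rb'));c=cam('wrist',o)
s=np.array([.5691,.186]);th=.289;u=np.array([np.cos(th),np.sin(th)]);v=np.array([-u[1],u[0]])
for n,(x,y) in dict(a=(.044,.044),b=(.044,-.044),c=(-.044,0)).items():
    p=s+x*u+y*v;print(n,p);plan([*p,.075],th-np.pi/2)
cv2.imwrite('pics/s9.png',cv2.resize(cams.camera('scene')[120:220,220:360,::-1],None,fx=5,fy=5,interpolation=2))
E
```

```text
10.15 [0.5684407  0.1863669  0.15704188] [-0.77908603 -0.49554903 -0.1866331 ]
turn [ 0.0025 -0.0009 -0.0036] dp [ 0.0065  0.1773 -0.4637] min rows 0.02293686664079859 2.3809778694746297
turn [ 0.0025 -0.0009 -0.0036] dp [ 0.0065  0.8523 -0.4637] min rows 0.02293686664079859 4.653413993144235
a [0.59873556 0.24071502]
turn [ 0.0025 -0.0009  0.0008] dp [-0.2175 -0.2221  0.4113] min rows 0.015635641622529214 2.4726919669489527
b [0.62381502 0.15636444]
turn [ 0.0025 -0.0009  0.0008] dp [ 0.2225 -0.2221  0.4113] min rows 0.015635641622529214 2.4830845793218965
c [0.52692471 0.17346027]
turn [ 0.0025 -0.0009  0.0008] dp [0.0025 0.2179 0.4113] min rows 0.015635641622529214 2.2326309761929983
```

View pics/w9.png

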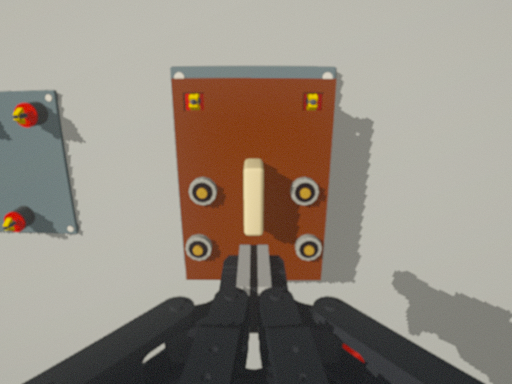

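View pics/s9.png

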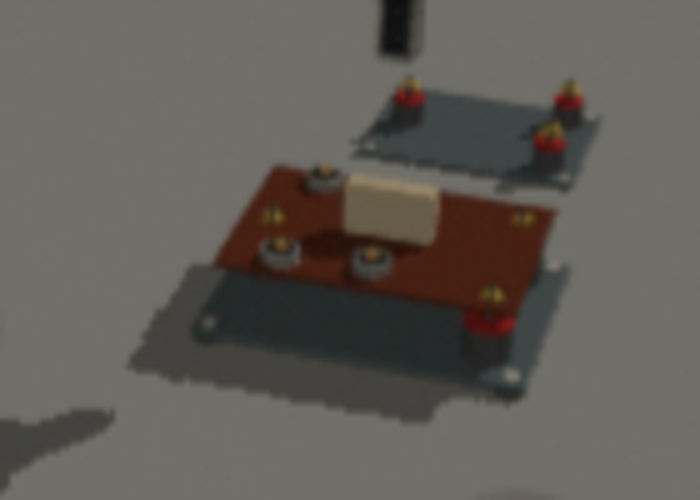

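Call:
move_arm(claw=[0,0,0,0,0,0,0], dp=[[-0.11,-0.11,0],[-0.105,-0.11,0.02],[0,0,0.15],[0,0,0.15],[0,0,0.1],[0,0,0.05],[0,0,0]], turn=[[0.002,0,0],[0,0,0],[0,0,0],[0,0,0],[0,0,0],[0,0,0],[0,0,0]])

```text
clock: 10.83
position: [0.5975, 0.2395, 0.0613]
ee_rot: [0.802, -0.598, -0.001, 0.002]
ft_force: [0.4, -0.4, 0.5]
grip_width: -0.001
```

```bash
python3 -c "
from h import *
print(manip.get_obs()['ft_force'])
plan([.5987,.2407,.05],.289-np.pi/2)"
```

```text
[ 0.4322215  -0.44333779  0.49320086]
turn [ 0.0044 -0.0014  0.0008] dp [-0.0041 -0.0076  0.0566] min rows 0.027418077885379644 0.27450423351987335
```

Call:
move_arm(claw=[0,0,0,0,0,0], dp=[[-0.004,-0.005,0.025],[0,0,0.025],[0,0,0.01],[0,0,0.005],[0,0,0.005],[0,0,0]], turn=[[0.003,0,0],[0,0,0],[0,0,0],[0,0,0],[0,0,0],[0,0,0]])

```text
clock: 11.33
position: [0.5997, 0.2412, 0.0502]
ee_rot: [0.802, -0.598, 0.001, -0.001]
ft_force: [0.1, 0.4, -0.2]
grip_width: -0.002
```

Call:
move_arm(claw=[0,0,0], dp=[[0,0,0.005],[0,0,0.005],[0,0,0]], turn=[[0,0,0],[0,0,0],[0,0,0]])

```text
clock: 11.58
position: [0.5998, 0.2413, 0.0482]
ee_rot: [0.802, -0.598, 0.001, -0.001]
ft_force: [0.2, 0.2, 2.6]
grip_width: 0.0
```

Contact at about z = 0.048. I'll press on in 1 mm rows.

Call:
move_arm(claw=[0,0,0], dp=[[0,0,0.005],[0,0,0.005],[0,0,0]], turn=[[0,0,0],[0,0,0],[0,0,0]])

```text
clock: 11.83
position: [0.6, 0.2414, 0.0466]
ee_rot: [0.802, -0.598, 0.002, -0.001]
ft_force: [-0.9, -0.5, 6.8]
grip_width: 0.001
```

Call:
move_arm(claw=[0,0,0], dp=[[0,0,0.005],[0,0,0.005],[0,0,0]], turn=[[0,0,0],[0,0,0],[0,0,0]])

```text
clock: 12.08
position: [0.6001, 0.2415, 0.0451]
ee_rot: [0.802, -0.598, 0.002, -0.002]
ft_force: [-2.8, -0.9, 9.1]
grip_width: 0.004
```

Call:
move_arm(claw=[0,0,0], dp=[[0,0,0.005],[0,0,0.005],[0,0,0]], turn=[[0,0,0],[0,0,0],[0,0,0]])

```text
clock: 12.33
position: [0.5999, 0.2415, 0.0421]
ee_rot: [0.802, -0.598, 0.001, -0.001]
ft_force: [0.7, 0.7, 2.8]
grip_width: -0.002
```

Call:
move_arm(claw=[0,0,0], dp=[[0,0,0.005],[0,0,0.005],[0,0,0]], turn=[[0,0,0],[0,0,0],[0,0,0]])

```text
clock: 12.58
position: [0.5999, 0.2413, 0.0399]
ee_rot: [0.802, -0.598, 0.001, -0.001]
ft_force: [1.4, 0.7, 4.5]
grip_width: -0.001
```

Call:
move_arm(claw=[0,0,0], dp=[[0,0,0.005],[0,0,0.003],[0,0,0]], turn=[[0,0,0],[0,0,0],[0,0,0]])

```text
clock: 12.83
position: [0.6001, 0.2414, 0.0395]
ee_rot: [0.802, -0.598, 0.002, -0.001]
ft_force: [-3.6, -1.7, 14.6]
grip_width: 0.0
```

Call:
move_arm(claw=[0,0,0], dp=[[0,0,0.003],[0,0,0.003],[0,0,0]], turn=[[0,0,0],[0,0,0],[0,0,0]])

```text
clock: 13.08
position: [0.6001, 0.2414, 0.0392]
ee_rot: [0.802, -0.598, 0.002, -0.001]
ft_force: [-5.8, -3.0, 21.8]
grip_width: -0.004
```

Call:
move_arm(claw=[0,0,0,0,0,0,0,0], dp=[[0,0,-0.01],[0,0,-0.1],[0,0,-0.15],[0,0,-0.15],[0,0,-0.15],[0,0,0],[0,0,0],[0,0,0]], turn=[[0,0,0],[0,0,0],[0,0,0],[0,0,0],[0,0,0],[0,0,0],[0,0,0],[0,0,0]])

```text
clock: 13.75
position: [0.5988, 0.2407, 0.1479]
ee_rot: [0.802, -0.598, 0.001, -0.0]
ft_force: [0.1, -0.2, 0.0]
grip_width: 0.0
```

Run:
```python
from h import *
o=manip.get_obs();print(o['position'])
plan([.6238,.1564,.056],.289-np.pi/2)
cv2.imwrite('pics/w10.png',cams.camera('wrist')[:,:,::-1])
cv2.imwrite('pics/s10.png',cv2.resize(cams.camera('scene')[120:220,220:360,::-1],None,fx=5,fy=5,interpolation=2))
```

```text
[0.5987674  0.24068549 0.14789815]
turn [-0.0018 -0.0017  0.0005] dp [4.396e-01 1.000e-04 4.595e-01] min rows 0.011314457999733839 3.0499925886254484
```

View pics/w10.png

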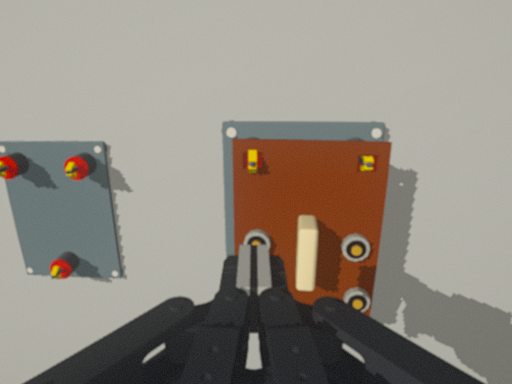

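View pics/s10.png

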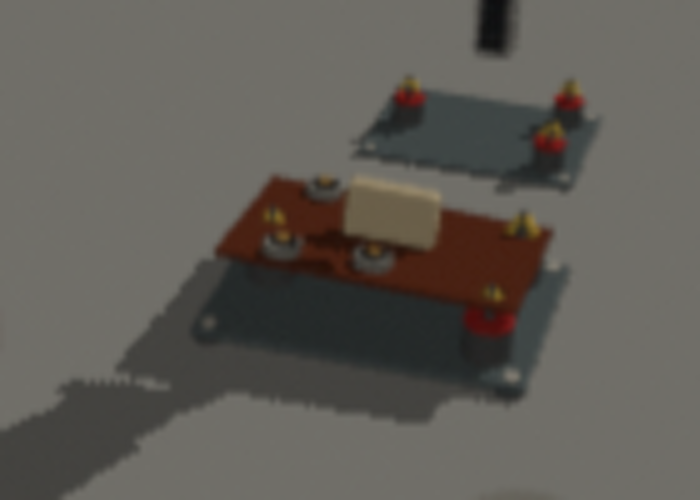

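The barbs of post a at (252,161) now spread over the board, so a has clicked. Post b is next.

Call:
move_arm(claw=[0,0,0,0,0,0,0,0], dp=[[0.1,0,0],[0.15,0,0],[0.14,0,0],[0.05,0,0.1],[0,0,0.15],[0,0,0.12],[0,0,0.06],[0,0,0]], turn=[[0,0,0],[0,0,0],[0,0,0],[0,0,0],[0,0,0],[0,0,0],[0,0,0],[0,0,0]])

```text
clock: 14.52
position: [0.6223, 0.1562, 0.0591]
ee_rot: [0.802, -0.598, -0.001, 0.001]
ft_force: [-0.7, -0.5, 0.4]
grip_width: -0.002
```

Call:
move_arm(claw=[0,0,0,0], dp=[[0,0,0.01],[0,0,0.01],[0,0,0],[0,0,0]], turn=[[0,0,0],[0,0,0],[0,0,0],[0,0,0]])

```text
clock: 14.85
position: [0.6252, 0.1572, 0.0603]
ee_rot: [0.802, -0.598, 0.002, -0.002]
ft_force: [-0.1, 0.6, 0.2]
grip_width: -0.002
```

Call:
move_arm(claw=[0,0,0,0,0], dp=[[0,0.004,0.02],[0,0,0.02],[0,0,0.005],[0,0,0],[0,0,0]], turn=[[0,0,0],[0,0,0],[0,0,0],[0,0,0],[0,0,0]])

```text
clock: 15.27
position: [0.624, 0.1566, 0.0502]
ee_rot: [0.802, -0.598, 0.001, -0.001]
ft_force: [-0.4, 0.1, 0.5]
grip_width: 0.001
```

Call:
move_arm(claw=[0,0,0], dp=[[0,0,0.005],[0,0,0.005],[0,0,0]], turn=[[0,0,0],[0,0,0],[0,0,0]])

```text
clock: 15.52
position: [0.6243, 0.1567, 0.0486]
ee_rot: [0.802, -0.598, 0.002, -0.001]
ft_force: [-0.6, 0.3, 4.4]
grip_width: -0.0
```

Call:
move_arm(claw=[0,0,0], dp=[[0,0,0.005],[0,0,0.005],[0,0,0]], turn=[[0,0,0],[0,0,0],[0,0,0]])

```text
clock: 15.77
position: [0.6244, 0.1569, 0.047]
ee_rot: [0.802, -0.598, 0.002, -0.001]
ft_force: [-0.7, -0.6, 6.7]
grip_width: -0.001
```

Call:
move_arm(claw=[0,0,0], dp=[[0,0,0.005],[0,0,0.005],[0,0,0]], turn=[[0,0,0],[0,0,0],[0,0,0]])

```text
clock: 16.02
position: [0.6241, 0.1568, 0.0445]
ee_rot: [0.802, -0.598, 0.001, -0.001]
ft_force: [0.8, 0.3, 0.9]
grip_width: -0.001
```

Call:
move_arm(claw=[0,0,0], dp=[[0,0,0.005],[0,0,0.005],[0,0,0]], turn=[[0,0,0],[0,0,0],[0,0,0]])

```text
clock: 16.27
position: [0.6239, 0.1567, 0.0419]
ee_rot: [0.802, -0.598, 0.001, -0.001]
ft_force: [-0.0, 0.3, 0.7]
grip_width: -0.002
```

Call:
move_arm(claw=[0,0,0], dp=[[0,0,0.005],[0,0,0.005],[0,0,0]], turn=[[0,0,0],[0,0,0],[0,0,0]])

```text
clock: 16.52
position: [0.6237, 0.1565, 0.0401]
ee_rot: [0.802, -0.598, 0.001, -0.001]
ft_force: [-1.8, -0.5, 3.9]
grip_width: 0.001
```

Call:
move_arm(claw=[0,0,0], dp=[[0,0,0.004],[0,0,0.004],[0,0,0]], turn=[[0,0,0],[0,0,0],[0,0,0]])

```text
clock: 16.77
position: [0.6238, 0.1565, 0.0395]
ee_rot: [0.802, -0.598, 0.001, -0.001]
ft_force: [-5.1, -2.6, 13.8]
grip_width: -0.001
```

Call:
move_arm(claw=[0,0,0,0,0,0,0,0], dp=[[0,0,-0.02],[0,0,-0.1],[0,0,-0.15],[0,0,-0.15],[0,0,-0.1],[0,0,0],[0,0,0],[0,0,0]], turn=[[0,0,0],[0,0,0],[0,0,0],[0,0,0],[0,0,0],[0,0,0],[0,0,0],[0,0,0]])

```text
clock: 17.43
position: [0.6231, 0.1563, 0.1414]
ee_rot: [0.802, -0.598, 0.001, -0.0]
ft_force: [0.4, 0.3, 0.1]
grip_width: 0.001
```

Run:
```python
from h import *
o=manip.get_obs();print(o['position'])
plan([.5269,.1735,.056],.289-np.pi/2)
cv2.imwrite('pics/w11.png',cams.camera('wrist')[:,:,::-1])
```

```text
[0.62310476 0.15625502 0.14135524]
turn [-0.0018 -0.0013  0.0006] dp [-0.2197  0.4365  0.4268] min rows 0.011499625663757404 3.1118064482227736
```

View pics/w11.png

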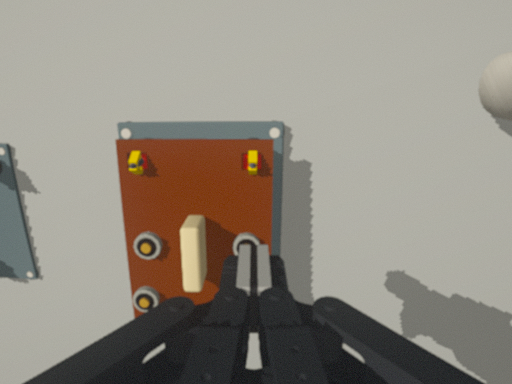

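Posts a (136,162) and b (252,162) both have their barbs spread over the board. Now c.

Call:
move_arm(claw=[0,0,0,0,0,0,0,0], dp=[[-0.07,0.13,0],[-0.08,0.16,0],[-0.07,0.147,0],[0,0,0.1],[0,0,0.15],[0,0,0.12],[0,0,0.04],[0,0,0]], turn=[[0,0,0],[0,0,0],[0,0,0],[0,0,0],[0,0,0],[0,0,0],[0,0,0],[0,0,0]])

```text
clock: 18.15
position: [0.5256, 0.1732, 0.0575]
ee_rot: [0.802, -0.598, -0.001, 0.001]
ft_force: [-0.6, -0.2, -0.2]
grip_width: 0.001
```

Call:
move_arm(claw=[0,0,0], dp=[[0,0,0],[0,0,0],[0,0,0]], turn=[[0,0,0],[0,0,0],[0,0,0]])

```text
clock: 18.4
position: [0.5284, 0.1742, 0.0615]
ee_rot: [0.802, -0.598, 0.002, -0.002]
ft_force: [1.0, -0.4, 0.1]
grip_width: -0.004
```

Run:
```python
from h import *
plan([.5269,.1735,.05],.289-np.pi/2)
cv2.imwrite('pics/w12.png',cams.camera('wrist')[:,:,::-1])
```

```text
turn [-0.0063 -0.0011  0.0006] dp [0.0014 0.0083 0.0577] min rows 0.039931859519324354 0.27967266062023327
```

View pics/w12.png

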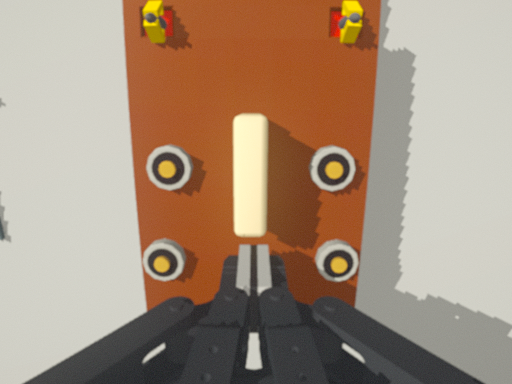

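Call:
move_arm(claw=[0,0,0,0,0,0], dp=[[0,0.006,0.02],[0,0,0.02],[0,0,0.015],[0,0,0.005],[0,0,0],[0,0,0]], turn=[[0,0,0],[0,0,0],[0,0,0],[0,0,0],[0,0,0],[0,0,0]])

```text
clock: 18.95
position: [0.5264, 0.1735, 0.0481]
ee_rot: [0.802, -0.598, 0.001, -0.001]
ft_force: [-0.2, 0.4, -0.3]
grip_width: 0.003
```

Call:
move_arm(claw=[0,0,0], dp=[[0,0,0.005],[0,0,0.005],[0,0,0]], turn=[[0,0,0],[0,0,0],[0,0,0]])

```text
clock: 19.2
position: [0.5266, 0.1736, 0.0464]
ee_rot: [0.802, -0.598, 0.001, -0.001]
ft_force: [-0.9, -0.2, 2.6]
grip_width: 0.001
```

Call:
move_arm(claw=[0,0,0], dp=[[0,0,0.005],[0,0,0.005],[0,0,0]], turn=[[0,0,0],[0,0,0],[0,0,0]])

```text
clock: 19.45
position: [0.5268, 0.1737, 0.0448]
ee_rot: [0.802, -0.598, 0.002, -0.001]
ft_force: [-1.4, -1.1, 6.2]
grip_width: 0.001
```

Call:
move_arm(claw=[0,0,0], dp=[[0,0,0.005],[0,0,0.005],[0,0,0]], turn=[[0,0,0],[0,0,0],[0,0,0]])

```text
clock: 19.7
position: [0.5267, 0.1738, 0.0428]
ee_rot: [0.802, -0.598, 0.001, -0.001]
ft_force: [-0.6, 0.3, 3.3]
grip_width: -0.003
```

Call:
move_arm(claw=[0,0,0], dp=[[0,0,0.005],[0,0,0.005],[0,0,0]], turn=[[0,0,0],[0,0,0],[0,0,0]])

```text
clock: 19.95
position: [0.5263, 0.1735, 0.0399]
ee_rot: [0.802, -0.598, 0.001, -0.001]
ft_force: [-0.1, 1.2, 0.9]
grip_width: -0.001
```

Call:
move_arm(claw=[0,0,0], dp=[[0,0,0.005],[0,0,0.003],[0,0,0]], turn=[[0,0,0],[0,0,0],[0,0,0]])

```text
clock: 20.2
position: [0.5263, 0.1733, 0.0382]
ee_rot: [0.802, -0.598, 0.001, -0.001]
ft_force: [-0.9, 0.4, -0.3]
grip_width: -0.0
```

Call:
move_arm(claw=[0,0,0], dp=[[0,0,0.004],[0,0,0.004],[0,0,0]], turn=[[0,0,0],[0,0,0],[0,0,0]])

```text
clock: 20.45
position: [0.5265, 0.1735, 0.0369]
ee_rot: [0.802, -0.598, 0.001, -0.001]
ft_force: [-1.3, -0.3, -0.5]
grip_width: -0.002
```

Call:
move_arm(claw=[0,0,0], dp=[[0,0,0.003],[0,0,0.003],[0,0,0]], turn=[[0,0,0],[0,0,0],[0,0,0]])

```text
clock: 20.7
position: [0.5265, 0.1735, 0.0367]
ee_rot: [0.802, -0.598, 0.001, -0.001]
ft_force: [-6.0, -2.5, 13.9]
grip_width: -0.001
```

Call:
move_arm(claw=[0,0,0,0,0,0,0,0], dp=[[0,0,-0.02],[0,0,-0.1],[0,0,-0.15],[0,0,-0.18],[0,0,-0.1],[0,0,0],[0,0,0],[0,0,0]], turn=[[0,0,0],[0,0,0],[0,0,0],[0,0,0],[0,0,0],[0,0,0],[0,0,0],[0,0,0]])

```text
clock: 21.37
position: [0.5257, 0.1732, 0.145]
ee_rot: [0.802, -0.598, 0.001, -0.0]
ft_force: [-0.2, 0.2, -0.6]
grip_width: -0.0
```

Run:
```python
from h import *
plan([.5987,.2407,.05],.289-np.pi/2)
cv2.imwrite('pics/w13.png',cams.camera('wrist')[:,:,::-1])
cv2.imwrite('pics/s13.png',cv2.resize(cams.camera('scene')[120:220,220:360,::-1],None,fx=5,fy=5,interpolation=2))
```

```text
turn [-0.0025 -0.0014  0.0005] dp [-0.2197 -0.4459  0.475 ] min rows 0.015867834078507916 3.297636062016478
```

View pics/w13.png

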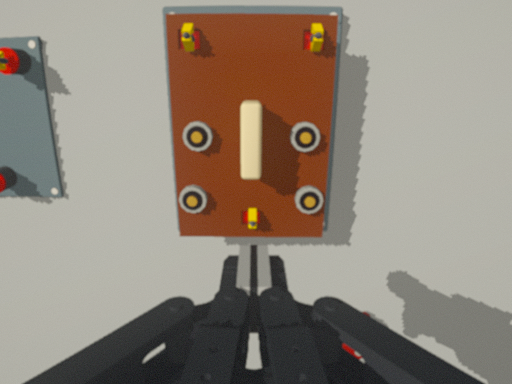

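View pics/s13.png

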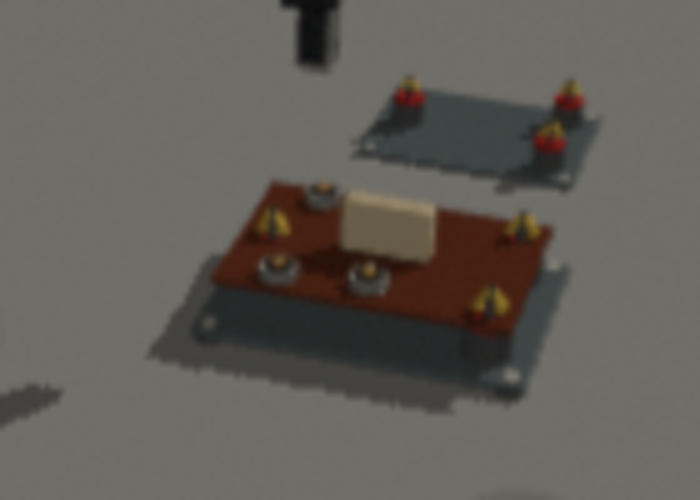

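All three barbs are spread over the board: a (188,38), b (317,38) and c (252,218). I'll re-press a and b to check their depth, since they were pressed while the board was tilted.

Call:
move_arm(claw=[0,0,0,0,0,0,0,0], dp=[[-0.06,-0.12,0],[-0.08,-0.16,0],[-0.08,-0.166,0],[0,0,0.1],[0,0,0.15],[0,0,0.15],[0,0,0.06],[0,0,0]], turn=[[0,0,0],[0,0,0],[0,0,0],[0,0,0],[0,0,0],[0,0,0],[0,0,0],[0,0,0]])

```text
clock: 22.13
position: [0.597, 0.24, 0.0499]
ee_rot: [0.802, -0.598, -0.001, 0.002]
ft_force: [-0.5, 0.1, -0.6]
grip_width: 0.0
```

Call:
move_arm(claw=[0,0,0], dp=[[0,0,0],[0,0,0],[0,0,0]], turn=[[0,0,0],[0,0,0],[0,0,0]])

```text
clock: 22.38
position: [0.6004, 0.2416, 0.0561]
ee_rot: [0.802, -0.598, 0.002, -0.002]
ft_force: [-0.2, 0.5, 1.3]
grip_width: -0.002
```

Run:
```python
from h import *
plan([.5987,.2407,.04],.289-np.pi/2)
```

```text
turn [-0.0075 -0.0009  0.0005] dp [0.0021 0.0094 0.0805] min rows 0.04699978061694504 0.3888308661894048
```

Call:
move_arm(claw=[0,0,0,0,0,0,0], dp=[[0,0.004,0.02],[0,0,0.02],[0,0,0.02],[0,0,0.01],[0,0,0],[0,0,0],[0,0,0]], turn=[[0,0,0],[0,0,0],[0,0,0],[0,0,0],[0,0,0],[0,0,0],[0,0,0]])

```text
clock: 22.97
position: [0.5987, 0.241, 0.0401]
ee_rot: [0.802, -0.598, 0.001, -0.001]
ft_force: [-0.3, -0.8, 0.0]
grip_width: -0.0
```

Call:
move_arm(claw=[0,0,0], dp=[[0,0,0.005],[0,0,0.003],[0,0,0]], turn=[[0,0,0],[0,0,0],[0,0,0]])

```text
clock: 23.22
position: [0.5986, 0.2409, 0.0383]
ee_rot: [0.802, -0.598, 0.001, -0.001]
ft_force: [0.1, -0.6, 0.6]
grip_width: 0.001
```

Call:
move_arm(claw=[0,0,0], dp=[[0,0,0.003],[0,0,0.003],[0,0,0]], turn=[[0,0,0],[0,0,0],[0,0,0]])

```text
clock: 23.47
position: [0.5986, 0.2409, 0.0371]
ee_rot: [0.802, -0.598, 0.001, -0.001]
ft_force: [-0.1, -0.2, -0.2]
grip_width: -0.003
```

Call:
move_arm(claw=[0,0,0], dp=[[0,0,0.003],[0,0,0.002],[0,0,0]], turn=[[0,0,0],[0,0,0],[0,0,0]])

```text
clock: 23.72
position: [0.5987, 0.2409, 0.0368]
ee_rot: [0.802, -0.598, 0.001, -0.001]
ft_force: [-2.3, -1.0, 6.5]
grip_width: 0.005
```

Call:
move_arm(claw=[0,0,0,0,0,0,0,0], dp=[[0,0,-0.04],[0,0,-0.1],[0.1,0,0],[0.15,0,0],[0.14,0,0],[0.05,0,0],[0,0,0],[0,0,0]], turn=[[0,0,0],[0,0,0],[0,0,0],[0,0,0],[0,0,0],[0,0,0],[0,0,0],[0,0,0]])

```text
clock: 24.38
position: [0.6238, 0.1565, 0.0646]
ee_rot: [0.801, -0.598, 0.001, -0.001]
ft_force: [-0.9, 0.3, -0.2]
grip_width: -0.004
```

Call:
move_arm(claw=[0,0,0,0,0,0,0], dp=[[0,0,0.05],[0,0,0.05],[0,0,0.02],[0,0,0],[0,0,0],[0,0,0],[0,0,0]], turn=[[0,0,0],[0,0,0],[0,0,0],[0,0,0],[0,0,0],[0,0,0],[0,0,0]])

```text
clock: 24.97
position: [0.6239, 0.1568, 0.0407]
ee_rot: [0.802, -0.598, 0.001, -0.001]
ft_force: [0.3, -0.2, -0.1]
grip_width: 0.001
```

Call:
move_arm(claw=[0,0,0,0], dp=[[0,0,0.005],[0,0,0.005],[0,0,0.004],[0,0,0]], turn=[[0,0,0],[0,0,0],[0,0,0],[0,0,0]])

```text
clock: 25.3
position: [0.6237, 0.1565, 0.0374]
ee_rot: [0.802, -0.598, 0.001, -0.001]
ft_force: [0.0, -0.1, -0.8]
grip_width: 0.001
```

Call:
move_arm(claw=[0,0,0], dp=[[0,0,0.004],[0,0,0.003],[0,0,0]], turn=[[0,0,0],[0,0,0],[0,0,0]])

```text
clock: 25.55
position: [0.6238, 0.1566, 0.0368]
ee_rot: [0.802, -0.598, 0.001, -0.001]
ft_force: [-2.9, -1.9, 6.9]
grip_width: 0.002
```

All three press points stop at z = 0.0368, so the board is level and home. I'll lift clear and check the centring.

Call:
move_arm(claw=[0,0,0,0,0,0,0,0], dp=[[0,0,-0.04],[0,0,-0.1],[0,0,-0.15],[0,0,-0.18],[-0.07,0.13,-0.05],[-0.08,0.16,0],[-0.07,0.15,0],[0,0,0]], turn=[[0,0,0],[0,0,0],[0,0,0],[0,0,0],[0,0,0],[0,0,0],[0,0,0],[0,0,0]])

```text
clock: 26.22
position: [0.5209, 0.1758, 0.14]
ee_rot: [0.803, -0.596, 0.001, 0.0]
ft_force: [0.9, 0.5, -0.1]
grip_width: 0.0
```

Call:
move_arm(claw=[0,0,0,0], dp=[[0,0,0],[0,0,0],[0,0,0],[0,0,0]], turn=[[0,0,0],[0,0,0],[0,0,0],[0,0,0]])

```text
clock: 26.55
position: [0.5274, 0.1734, 0.1398]
ee_rot: [0.801, -0.598, 0.001, -0.001]
ft_force: [0.4, 0.5, 0.2]
grip_width: 0.001
```

```bash
python3 snap.py w14
python3 - <<'E'
from h import *
im=cv2.imread('pics/w14.png');cv2.imwrite('pics/w14c.png',cv2.resize(im[0:260,140:370],None,fx=2.3,fy=2.3,interpolation=2))
cv2.imwrite('pics/s14.png',cams.camera('scene')[:,:,::-1])
E
```

```text
26.55 [0.52741666 0.17336305 0.13984394] [0.36387552 0.47430243 0.18420017]
turn [-0.0038 -0.0004 -0.0049] dp [ 0.0039 -0.0391 -0.5514] min rows 0.03095005652375073 2.651426244785356
turn [-0.0038 -0.0004 -0.0049] dp [ 0.0039  0.6359 -0.5514] min rows 0.03095005652375073 4.036824516359485
```

View pics/w14c.png

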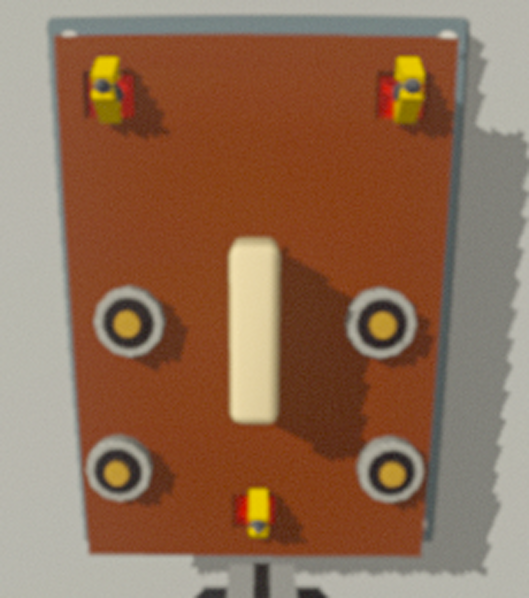

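View pics/s14.png

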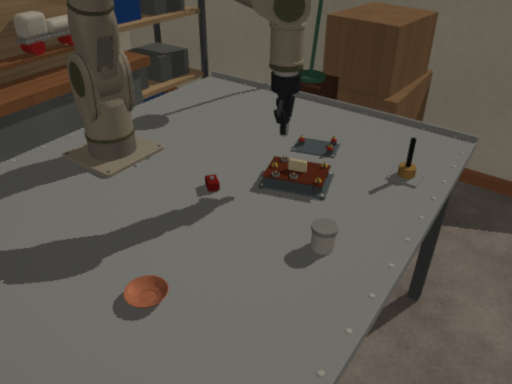

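Run:
```python
from h import *
import pickle
o=pickle.load(open('pics/w14.pkl','rb'));c=cam('wrist',o)
f=lambda q:(np.array(q,float)+.5)/2.3-.5+np.array([140,0])
B=[(0,.04),(0,-.04),(-.05,.046),(-.05,-.046)]
print('board',fit(onz(c,f([(127,324),(382,325),(117,473),(392,472)]),.046),B))
# post tips (core dark) at shoulder+~19
print('posts',fit(onz(c,f([(103,87),(413,87),(258,525)]),.053),L))
print(proj(c,[]) if 0 else '')
```

```text
board (array([0.56772856, 0.18689954]), np.float64(0.2875954378396194), array([1.26996477e-04, 3.50025372e-04, 1.77024854e-05, 4.27430007e-04]))
posts (array([0.5690107 , 0.18604478]), np.float64(0.2871874388976879), array([0.00087704, 0.00081433, 0.00129596]))
```

```bash
python3 -c "
from workcell import manip
print(manip.hand_in())"
```

```text
the job is handed in; nothing more can be done
None
```

The board lies home on all three posts of the larger stand, let go of, and the job is handed in; no verdict was reported. I picked the board up by its grip, turned it to match the stand, rested it on the barbs and released it. I then pressed it down with shut fingers beside a, then b, then c.

**Checks that passed:**
- **Clicked through:** the barbs of all three posts are seen spread over the board.
- **Level:** when I pressed each place again, all three stopped at the same height, TCP z = 0.0368 m.
- **Centring:** in the last wrist picture the board was about 1.5 mm off the stand's centre and aligned within 0.001 rad.
- **Left alone:** the dish, canister and brake block look unmoved in the last scene picture, though I did not measure them. The arm was clear of everything.
- **Time:** the clock read 26.6 s at the last reading.

**Less certain:**
- **Force:** the highest reading was 21.8 N straight down (about 22.8 N with sideways force). It came as corner a reached its shoulder, close to the 24 N limit. Readings were only taken at the end of each move, so short peaks between them were not seen.
- **Shoulder height:** this was only known to about 3 mm. The camera suggested 31 to 34 mm and the press heights suggested about 33 mm.

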